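Close the dowelled gluing press and hold it shut

ROBOT

A 6-joint arm with a two-finger parallel gripper is mounted at the origin on the work surface. World frame = base frame: x ahead of the robot, y to its left, z up, the work surface at z = 0. Lengths are in m, angles in rad, forces in N, time in s.
With the tool pointing down it reaches from about 0.375 to 0.975 m from the base axis. Payload 3.8 kg.
Tool frame: the origin (TCP) lies on the mounting face of the last link; the fingertips stand 173 mm ahead of it and the grasp point (between the pads) lies 155 mm ahead of it; z points along the fingers, y is the direction in which the jaws open and shut (so a half turn about z gives the same grasp; the last joint's range is limited). The gripper opens to 85 mm and grips with 20 to 120 N. Pads are 22 mm wide; open, the fingers measure 114 mm over their backs; the gripper's body (76 mm by 85 mm) begins 54 mm behind the grasp point. The pads swing forward as they close: fully open they stand 13 mm farther back than shut.
Start: joints at [1.093, 0.264, 1.604, -0, 1.274, -0.037], TCP at [0.288, 0.61, 0.405] pointing down, gripper open.
Joint ranges: [-2.63, 2.63], [-0.94, 2.18], [0.31, 2.57], [-1.31, 4.45], [0, 2.66], [-2.55, 2.55]. Speed limits (rad/s): [2.57, 2.57, 3.14, 3.14, 3.14, 3.14].

INTERFACE

Orientations are given as a rotation vector (axis times angle).
In Python, from workcell import bot gives the robot as it stands.
- The arm moves only by the shell command python3 -m jog 'ROWS' [FORCE]. ROWS is JSON, a list that holds one entry, the list of rows, each a list of 7 numbers: the closure, from 0 (fully open) to 1 (shut), then the shift along the tool's x, y, z in cm, then the turn, a rotation vector about the tool's x, y, z in rad. A call has 1 to 12 rows; each row is the pose to reach, as a shift and turn from the pose commanded when the call began, along the tool's axes at that moment; what a row does not reach only later rows make up. A row lasts 1/8 s, in which the tool goes at most 62.5 mm and 10.7 degrees, less where a joint would pass 70% of its speed; a pose out of reach is approached as far as the arm can. A call with a gripper value outside its range is refused whole. The fingers move at their own pace and stop on an object; FORCE is the grip in N (left out, the last holds). Time passes only in rows, so rows that repeat a pose let the fingers close. It gives the time, the measured TCP pose, the force and the opening at its end, in the units of the state.
- bot.read_state(): the state, without advancing time (a new reading comes with each control period).
- bot.read_camera(name): name is "side" or "top"; returns the picture (384x512x3 uint8, red, green, blue); there is no depth.
- bot.camera_model(name): a dict with "intrinsics" (3x3 intrinsics, pixels), "k1" (the pictures are not rectified: a ray, as slopes to the right and down, at radius r is drawn at 1 + k1 r^2 times it, then the intrinsics apply), "rvec" (rotation vector, rad) and "tvec" (3), from world to camera coordinates, as OpenCV has them. Camera axes: x right, y down, z forward; pixel columns grow to the right and rows downward; lengths in m; the calibration is good to about 2 mm. A picture is of the moment at which its call begins. camera_model takes no time and is no camera call.
- bot.finish_job(): hands the job in, once; it reports no verdict.
The state is a dict: "time": time; "q": joint angles; "joint_vel": joint speeds; "joint_torque": joint torques, N m; "tool_pos": TCP position; "tcp_rot": TCP orientation; "wrist_force": force on the tool from outside, world axes, zero at the start; "torque": the same for the moment, N m; "width": opening from 0.0 (shut) to 1.0 (fully open).
Only numpy, scipy, OpenCV 4.12 (cv2) and the standard library are available. Lean on these libraries where they do the work, as an engineer would, in place of code of your own. Each camera call takes 0.05 s, during which the arm holds its last target.

TASK

A wooden medallion has just been glued up on the spring pad of the little wooden press, but someone left a rubber stamp standing on it: set the stamp upright in the plywood tray and let go of it. Then fit the loose upper half of the press (the board with the grip rib) over the two dowels, thick dowel in the wide hole, push it down until the halves meet all round against the spring, and finish while still holding it pressed shut. Leave everything else on the table where it is.

Things in the scene. Friction and masses are not known exactly. Their poses are not given: they have to be found in the camera images.
- base_big (a point): Point on the flat upper face of the fixed lower half of the press, on the axis of its thick dowel (steel, 16 mm diameter). The lower half is a wooden block 100 x 160 mm with its upper face 40 mm above the table, on a foot 112 x 172 mm. z is up, y points along the block from the thick dowel to the thin one, 110 mm apart. Both dowels stand 30 mm above the face, the last 7 mm tapered by 4 mm in radius. The block's middle is halfway between the dowels.
- base_small (a point): The same for the thin dowel (steel, 10 mm diameter), 110 mm along y from the thick one; same axes.
- pad (a joint): Spring pad, a dark wooden disc of 62 mm diameter in the middle of the lower half (the medallion in glue is its top). 0: fully up, its top 8 mm above the block's face; grows as it is pressed down, 0.008 m: flush with the face. The spring pushes up with 5.4 N at 0 and 10.2 N when flush; it lifts the unheld upper half again.
- top_grip (a point): Centre of the grip rib of the loose upper half of the press, at a height of 42 mm above its underside. The upper half is a wooden board 70 x 150 mm, 20 mm thick (about 350 g), with an upright rib on its top: 20 mm thick (along x), 60 mm long (along y), from 20 to 61 mm above the underside. z is up, y points from the wide hole to the narrow one. It lies flat on the table, on the robot's left or right.
- top_big (a point): Mouth of the wide hole (18 mm diameter, right through, 2 mm chamfer) on the upper half's underside, 55 mm along -y from the middle; axes of the upper half. Closed, it coincides with base_big.
- top_small (a point): Mouth of the narrow hole (12 mm diameter, right through) on the underside, 55 mm along +y from the middle. Closed, it coincides with base_small.
- stamp_mid (a point): Middle of the rubber stamp, 35 mm above its underside. 70 mm tall: square wooden block 40 x 40 mm up to 26 mm high, above it a round dark knob handle, 25 mm in diameter between 52 and 66 mm above the underside, narrower (18 mm) below. z up its handle. About 90 g. It starts standing on the spring pad (underside 48 mm above the table).
- tray_floor (a point): Centre of the inner floor (6 mm above the table) of the open plywood tray, fixed, 130 mm (x) by 150 mm (y) outside, walls 6 mm thick and 28 mm high. On the robot's left or right, opposite to the upper half.
- base: The lower half of the press, fixed; origin at table level under its middle, y from thick to thin dowel.
- top: The upper half of the press; origin at the centre of its underside.
- stamp: The rubber stamp; origin at the centre of its underside.
- glue_mid (a point): Bystander: middle of the white glue bottle, 50 mm diameter, 125 mm tall, standing.
- jar_mid (a point): Bystander: middle of a glass jar, 54 mm diameter, 60 mm tall, standing.
- disc_mid (a point): Bystander: middle of a spare wooden disc, 68 mm diameter, 10 mm thick, lying flat.
- sander_mid (a point): Bystander: middle of a cork sanding block, 50 x 90 x 30 mm.
- tape_mid (a point): Bystander: centre of a paper tape roll lying flat, 90 mm diameter, 22 mm high.
- pot_mid (a point): Bystander: middle of a white ceramic pot with sticks, 72 mm diameter, sticks up to 170 mm high.
- brush_grip (a point): Bystander: handle of a brush, 170 mm long, lying on the table.
There are look-alikes about, which are no part of the job. What is shaped like the stamp but green or yellow is not meant.

How it is judged:
On the way:
1. the stamp stands upright in the tray, let go (x of stamp_mid in the frame of tray_floor between -0.055 and 0.055 m and y of stamp_mid in the frame of tray_floor between -0.065 and 0.065 m and z of stamp_mid in the frame of tray_floor between 0.028 and 0.042 m and angle between stamp_mid's own z axis and vertical below 0.15 rad and contact force between the fingers and stamp below 0.1 N and linear speed of stamp below 0.03 m/s), for 0.2 s.
At the end, for the whole second after the job is handed in: Stamp upright (0.15 rad) on the tray floor, untouched, at rest. Upper half on both dowels, wide hole on the thick one (within 4 mm), underside within 2.5 mm of the lower face at both, pad down over 5.5 mm, and the gripper still on it (over 3 N) through the last second (all of step 1 and horizontal distance between top_big and base_big below 0.004 m and horizontal distance between top_small and base_small below 0.004 m and z of top_big in the frame of base_big between -0.004 and 0.0025 m and z of top_small in the frame of base_small between -0.004 and 0.0025 m and value of joint pad above 0.0055 m and contact force between any of the fingers, the arm and top above 3 N and linear speed of top below 0.02 m/s); the arm keeps its last pose, push and grip.
It fails at once if a bystander is moved more than 30 mm from its place (distance of any of glue_mid, jar_mid, disc_mid, sander_mid, tape_mid, pot_mid, brush_grip from where it was at the start of the episode above 0.03 m).
It also fails if it takes over 59 s, if anything falls off the work surface, if the arm or the gripper's body presses on something with over 40 N, if the wrist force passes 120 N, or if a joint passes its speed limit or range.

## Working session

There is one attempt and no reset: what is moved stays moved. The work goes in short steps, Python scripts to look and compute and a shell command to move; the robot and the scene stay as the last step left them, time stands still between calls to the robot, and variables do not carry over. Pictures are saved under pics/ and viewed, and the job is handed in when it is done.

```bash
ls; mkdir -p pics
python3 - <<'E'
from workcell import bot
import cv2
print(bot.read_state())
for n in("side","top"):
    print(n,bot.camera_model(n))
    cv2.imwrite(f"pics/{n}0.png",bot.read_camera(n)[:,:,::-1])
E
```

```text
pics
{'time': 0.0, 'q': array([ 1.09310781e+00,  2.64738629e-01,  1.60539715e+00, -1.09047023e-05,
        1.27369725e+00, -3.69043318e-02]), 'joint_vel': array([-7.05122500e-05, -5.73784345e-04, -3.40618474e-04,  3.17179620e-04,
        9.35633342e-04, -9.78603399e-05]), 'joint_torque': array([-3.59966807e-04, -5.15117812e+01, -3.67305386e+01, -4.81179086e-05,
        1.30140755e-02, -1.56828509e-05]), 'tool_pos': array([0.28783133, 0.61016483, 0.40335888]), 'tcp_rot': array([-0.6866629 , -3.06505603,  0.00340689]), 'wrist_force': array([-0.60565943,  0.55069339, -0.6061316 ]), 'torque': array([-0.01200245,  0.00328108, -0.01908366]), 'width': 1.0003842145647803}
side {'intrinsics': array([[414.72810196,   0.        , 251.72369937],
       [  0.        , 414.72810196, 190.89245201],
       [  0.        ,   0.        ,   1.        ]]), 'k1': -0.05600597107171612, 'rvec': array([ 2.12598621, -0.6291874 ,  0.31322277]), 'tvec': array([-0.49901237,  0.25774958,  1.0774452 ])}
top {'intrinsics': array([[441.33270214,   0.        , 256.97066785],
       [  0.        , 441.33270214, 188.48911571],
       [  0.        ,   0.        ,   1.        ]]), 'k1': 0.05611181010304026, 'rvec': array([ 2.18610521, -2.15540796,  0.12783272]), 'tvec': array([-0.00532736,  0.59844908,  1.2694211 ])}
```

View pics/side0.png

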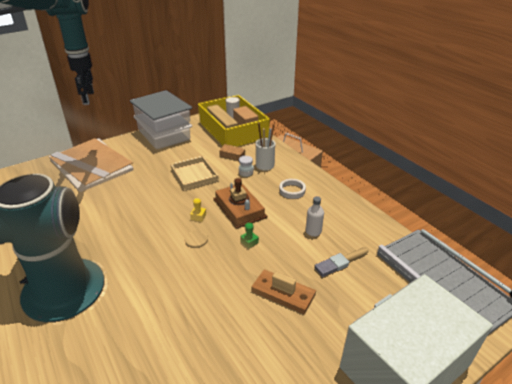

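View pics/top0.png

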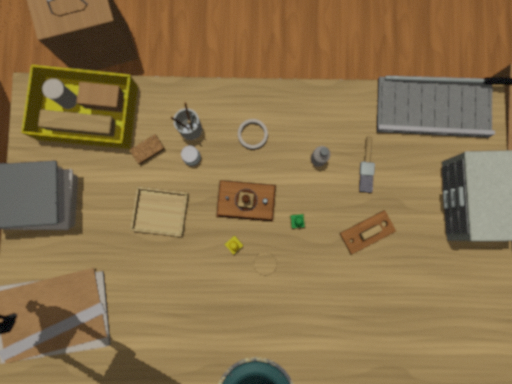

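The side view shows the press with its stamp at about (240,200), the tray at (195,173) and the loose upper half at (284,290). In the top view they are at (247,200), (160,212) and (368,232). Three things are stamp-shaped: brown on the press at top (247,200), yellow at (234,245) and green at (298,221). The brown one stands on the pad, so it is the one meant. I'll confirm that with crops.

```bash
cat > h.py <<'E'
import numpy as np, cv2
from workcell import bot
M={n:bot.camera_model(n) for n in("side","top")}
def undist(n,uv):
    m=M[n];K=m["intrinsics"]
    return cv2.undistortPoints(np.array(uv,float).reshape(-1,1,2),K,np.array([m["k1"],0,0,0.])).reshape(-1,2)
def RT(n): return cv2.Rodrigues(M[n]["rvec"])[0],M[n]["tvec"]
def ray(n,uv,z):
    R,t=RT(n);o=-R.T@t;out=[]
    for p in undist(n,uv):
        d=R.T@np.array([p[0],p[1],1]);out.append(o+d*(z-o[2])/d[2])
    return np.array(out)
def proj(n,P):
    m=M[n];return cv2.projectPoints(np.array(P,float).reshape(-1,1,3),m["rvec"],m["tvec"],m["intrinsics"],np.array([m["k1"],0,0,0.]))[0].reshape(-1,2)
def crop(src,box,s,name):
    x0,y0,x1,y1=box
    cv2.imwrite("pics/"+name,cv2.resize(src[y0:y1,x0:x1],None,fx=s,fy=s,interpolation=cv2.INTER_CUBIC))
E
python3 - <<'E'
from h import *
t=cv2.imread("pics/top0.png");s=cv2.imread("pics/side0.png")
a=cv2.resize(t[165:255,205:305],None,fx=6,fy=6,interpolation=cv2.INTER_CUBIC);cv2.imwrite("pics/c1.png",a)
crop(t,(330,200,410,260),8,"c2.png")
crop(s,(165,145,295,245),6,"c3.png")
crop(t,(120,130,210,245),5,"c4.png")
E
```

```text
(no output)
```

View pics/c1.png

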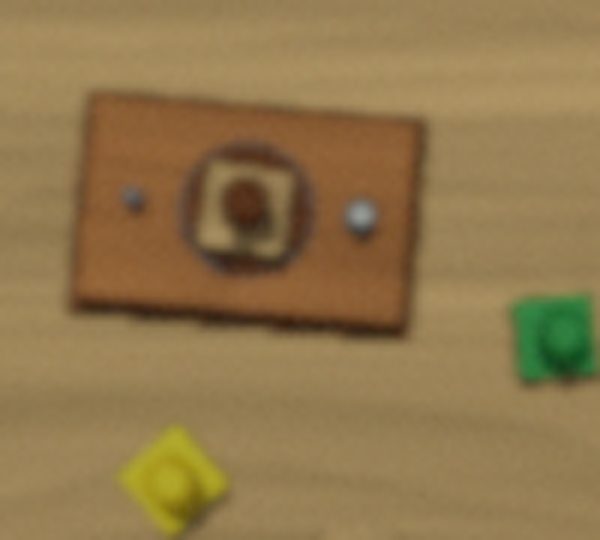

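View pics/c2.png

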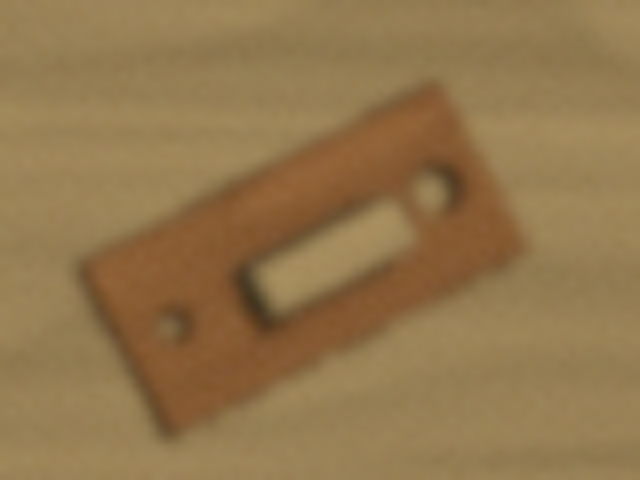

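View pics/c3.png

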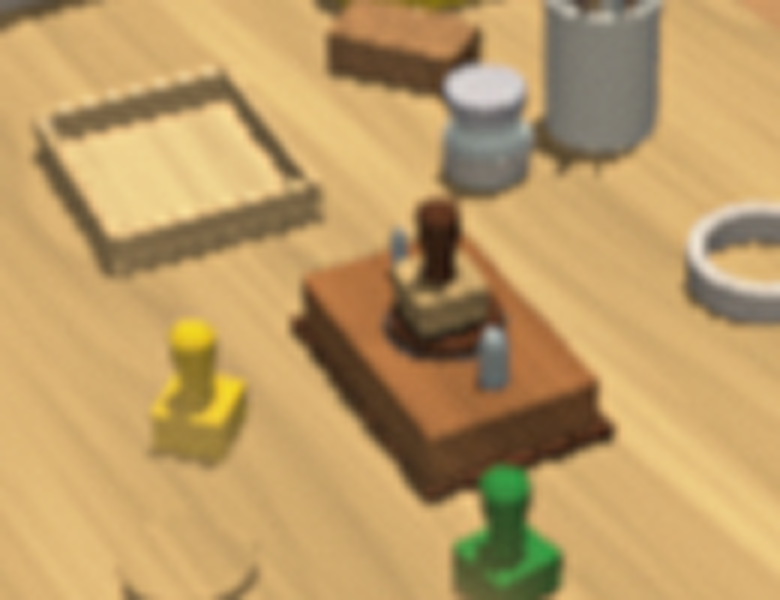

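View pics/c4.png

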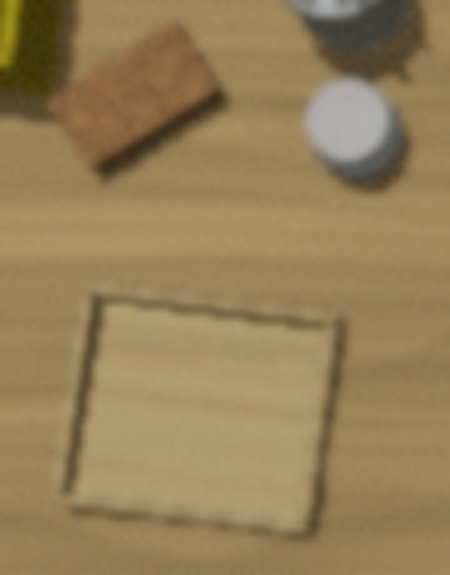

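Crop 1 shows the brown-knobbed stamp on the pad. The thick dowel is at right (361,215) and the thin one at left (132,197); green and yellow are the look-alikes. Crop 2 shows the wide hole at upper right (435,190) and the narrow one at lower left (172,325). Next I'll measure.

```bash
cat > meas.py <<'E'
from h import *
def hsv(im): return cv2.cvtColor(im,cv2.COLOR_BGR2HSV)
def big(mask,x0,y0):
    c=max(cv2.findContours(mask,cv2.RETR_EXTERNAL,cv2.CHAIN_APPROX_NONE)[0],key=cv2.contourArea)
    return c.reshape(-1,2)
def up(im,box,s=4):
    x0,y0,x1,y1=box
    return cv2.resize(im[y0:y1,x0:x1],None,fx=s,fy=s,interpolation=cv2.INTER_CUBIC)
def px(p,box,s=4): return (np.array(p,float)+.5)/s-.5+np.array(box[:2])
E
python3 - <<'E'
from meas import *
t=cv2.imread("pics/top0.png")
for nm,box,z in(("top",(335,203,402,258),.02),("base",(210,172,285,228),.04)):
    im=up(t,box);H=hsv(im)
    print(nm,H[130,20],[tuple(H[y,x]) for y,x in((100,120),(150,100))])
    m=((H[...,0]<14)&(H[...,1]>105)).astype(np.uint8)*255
    cv2.imwrite(f"pics/m_{nm}.png",m)
    c=big(m,0,0);P=ray("top",px(c,box),z)[:,:2].astype(np.float32)
    r=cv2.minAreaRect(P);print(r, cv2.boxPoints(r).round(4).tolist())
    im2=np.hstack([im,cv2.cvtColor(m,cv2.COLOR_GRAY2BGR)]);cv2.imwrite(f"pics/m_{nm}.png",im2)
# dowels in top at crop c1 
print("thick,thin tops",ray("top",[px((361,215),(205,165),6),px((132,197),(205,165),6)],.07))
print("holes z.02",ray("top",[px((434,190),(330,200),8),px((172,325),(330,200),8)],.02))
print("rib corners z .061",ray("top",[px(p,(330,200),8) for p in((250,268),(395,198),(417,240),(272,318))],.061))
print("knob z .118",ray("top",[px((244,201),(205,165),6)],.118), "block z.074",ray("top",[px(p,(205,165),6) for p in((208,160),(296,168),(290,257),(200,247))],.074))
print("tray rim",ray("top",[px(p,(120,130),5) for p in((90,292),(343,318),(312,535),(65,495))],.028))
E
```

```text
top [ 18 120 123] [(np.uint8(14), np.uint8(163), np.uint8(130)), (np.uint8(14), np.uint8(155), np.uint8(133))]
((0.46262404322624207, -0.2973373830318451), (0.0021967857610434294, 0.00296389008872211), 89.21049499511719) [[0.4611000120639801, -0.29840001463890076], [0.4641000032424927, -0.2985000014305115], [0.4641000032424927, -0.2962999939918518], [0.4611999988555908, -0.2962000072002411]]
base [ 19 114 141] [(np.uint8(19), np.uint8(117), np.uint8(137)), (np.uint8(14), np.uint8(158), np.uint8(140))]
((0.5628268718719482, 0.03668035566806793), (0.07030657678842545, 0.07264157384634018), 44.12788391113281) [[0.5123000144958496, 0.03830000013113022], [0.5629000067710876, -0.013899999670684338], [0.6133000254631042, 0.035100001841783524], [0.5627999901771545, 0.08720000088214874]]
thick,thin tops [[ 0.56045775 -0.01918766  0.07      ]
 [ 0.56747961  0.08986513  0.07      ]]
holes z.02 [[ 0.50208645 -0.37213907  0.02      ]
 [ 0.45113858 -0.27540525  0.02      ]]
rib corners z .061 [[ 0.47196968 -0.29422314  0.061     ]
 [ 0.49765    -0.34609143  0.061     ]
 [ 0.48286483 -0.35360661  0.061     ]
 [ 0.45442301 -0.30176104  0.061     ]]
knob z .118 [[0.56221966 0.03576634 0.118     ]] block z.074 [[0.58529076 0.05393299 0.074     ]
 [0.58208233 0.01207334 0.074     ]
 [0.53971083 0.01430711 0.074     ]
 [0.54384673 0.05697377 0.074     ]]
tray rim [[0.59520168 0.35390049 0.028     ]
 [0.58197745 0.20553703 0.028     ]
 [0.45477088 0.21954401 0.028     ]
 [0.47631108 0.36308612 0.028     ]]
```

View pics/m_top.png

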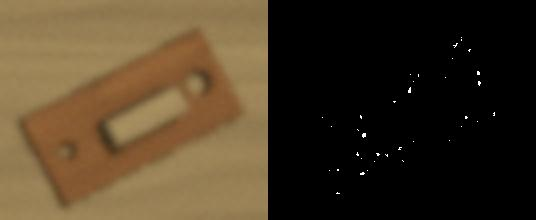

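View pics/m_base.png

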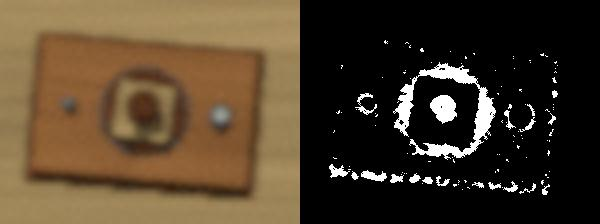

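Run:
```python
from meas import *
t=cv2.imread("pics/top0.png")
for nm,box,z in(("top",(335,203,402,258),.02),("base",(210,172,285,228),.04)):
    im=up(t,box);H=hsv(im)
    m=((H[...,0]<17)&(H[...,1]>137)).astype(np.uint8)*255
    m=cv2.morphologyEx(cv2.morphologyEx(m,cv2.MORPH_CLOSE,np.ones((5,5))),cv2.MORPH_OPEN,np.ones((7,7)))
    c=big(m,0,0);P=ray("top",px(c,box),z)[:,:2].astype(np.float32)
    r=cv2.minAreaRect(P);print(nm,np.round(r[0],4),np.round(r[1],4),r[2])
    cv2.imwrite(f"pics/m_{nm}.png",np.hstack([im,cv2.cvtColor(m,cv2.COLOR_GRAY2BGR)]))
# tray: bright? side checks: project measured points into side view
s=cv2.imread("pics/side0.png")
P=dict(th=(.5605,-.0192,.07),tn=(.5675,.0899,.07),knob=(.5622,.0358,.118),hb=(.5021,-.3721,.02),hs=(.4511,-.2754,.02),tray=(.527,.2855,.006),rib=(.4767,-.3239,.061))
o=cv2.resize(s[140:330,150:340],None,fx=4,fy=4,interpolation=cv2.INTER_CUBIC)
for k,v in P.items():
    u=(proj("side",v)[0]+.5-[150,140])*4-.5;print(k,proj("side",v)[0].round(1))
    cv2.drawMarker(o,tuple(int(i) for i in u),(255,0,255),cv2.MARKER_CROSS,14,1)
cv2.imwrite("pics/side_chk.png",o[:600])
cv2.imwrite("pics/side_chk2.png",o[460:])
```

```text
top [ 0.4763 -0.3239] [0.0708 0.1521] 27.971492767333984
base [0.5625 0.0355] [0.1658 0.1071] 86.05921936035156
th [245.9 200.7]
tn [229.8 182.9]
knob [236.6 179. ]
hb [301.6 296.1]
hs [263.  280.1]
tray [193.4 175. ]
rib [282.6 277. ]
```

View pics/side_chk.png

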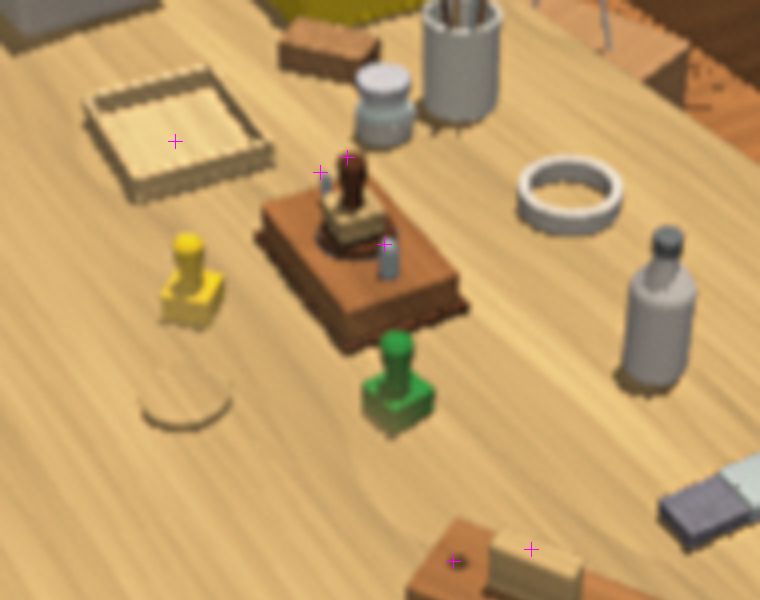

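View pics/side_chk2.png

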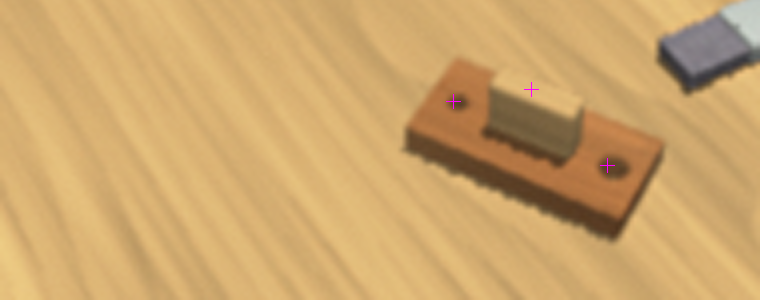

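View pics/m_base.png

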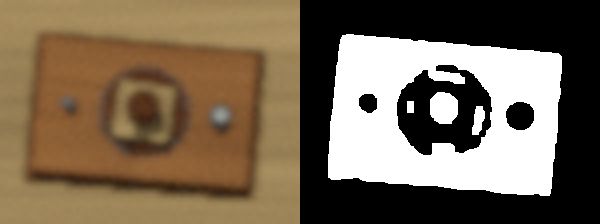

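View pics/m_top.png

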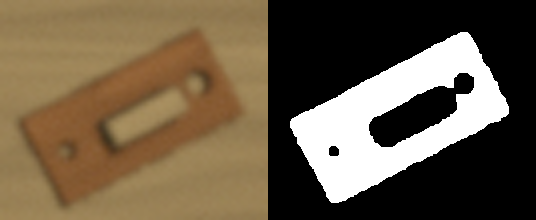

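Both views agree: the dowels come out 109 mm apart (110 expected), the holes 109 mm, and the rib is centred on the board. Next I'll work out the move over the stamp.

```bash
cat > plan.py <<'E'
import sys
from h import *
from scipy.spatial.transform import Rotation as Ro
# args: grasp point x y z (world), jaw axis (tool y) yaw deg world ; prints rows in tool axes
def plan(x,y,z,yaw,cmd=None):
    s=bot.read_state();R=Ro.from_rotvec(s["tcp_rot"]);p=np.array(s["tool_pos"])
    best=None
    for k in(0,180):
        a=np.radians(yaw+k);ty=np.array([np.cos(a),np.sin(a),0]);tz=np.array([0,0,-1.]);tx=np.cross(ty,tz)
        T=Ro.from_matrix(np.c_[tx,ty,tz]);rv=(R.inv()*T).as_rotvec()
        if best is None or np.linalg.norm(rv)<np.linalg.norm(best[0]):best=(rv,T)
    tgt=np.array([x,y,z+.155]);d=R.inv().apply(tgt-p)*100
    print("t",round(s["time"],2),"grasp",(p+R.apply([0,0,.155])).round(4),"jaw",np.degrees(np.arctan2(*R.as_matrix()[[1,0],1])).round(1),"q",np.round(s["q"],2),"F",np.round(s["wrist_force"],1),"w",round(s["width"],3))
    print("shift cm",d.round(2),"turn",best[0].round(3),"deg",np.degrees(np.linalg.norm(best[0])).round(1))
if __name__=="__main__": plan(*map(float,sys.argv[1:5]))
E
python3 plan.py .5625 .035 .18 86; python3 plan.py .5625 .035 .18 -4;python3 plan.py .477 -.324 .2 27.9
python3 - <<'E'
from plan import *
print(Ro.from_rotvec(bot.read_state()["tcp_rot"]).as_matrix().round(3))
E
```

```text
t 0.1 grasp [0.2877 0.6099 0.2485] jaw 64.7 q [ 1.09  0.26  1.61  0.    1.27 -0.04] F [ 0.3 -0.   0.7] w 1.002
shift cm [-49.38 -40.29   6.93] turn [-0.002 -0.    -0.371] deg 21.3
t 0.1 grasp [0.2877 0.6099 0.2485] jaw 64.7 q [ 1.09  0.26  1.61  0.    1.27 -0.04] F [ 0.3 -0.   0.7] w 1.002
shift cm [-49.38 -40.29   6.93] turn [-2.0e-03  1.0e-03  1.2e+00] deg 68.7
t 0.1 grasp [0.2877 0.6099 0.2485] jaw 64.7 q [ 1.09  0.26  1.61  0.    1.27 -0.04] F [ 0.3 -0.   0.7] w 1.002
shift cm [-56.97 -76.41   5.  ] turn [-0.002  0.001  0.643] deg 36.8
[[-0.904  0.427 -0.001]
 [ 0.427  0.904 -0.002]
 [ 0.    -0.002 -1.   ]]
```

```bash
python3 -m jog '[[[0,-49.4,-40.3,6.9,0,0,1.2],[0,-49.4,-40.3,6.9,0,0,1.2],[0,-49.4,-40.3,6.9,0,0,1.2],[0,-49.4,-40.3,6.9,0,0,1.2],[0,-49.4,-40.3,6.9,0,0,1.2],[0,-49.4,-40.3,6.9,0,0,1.2],[0,-49.4,-40.3,6.9,0,0,1.2],[0,-49.4,-40.3,6.9,0,0,1.2],[0,-49.4,-40.3,6.9,0,0,1.2],[0,-49.4,-40.3,6.9,0,0,1.2],[0,-49.4,-40.3,6.9,0,0,1.2],[0,-49.4,-40.3,6.9,0,0,1.2]]]' 40; python3 plan.py .5625 .035 .107 -4
```

```text
time: 1.6
tool_pos: [0.5628, 0.0345, 0.335]
tcp_rot: [-2.299, -2.139, 0.001]
wrist_force: [0.8, 0.3, 0.3]
width: 1.004
t 1.6 grasp [0.5626 0.0346 0.18  ] jaw -4.1 q [0.02 0.11 1.92 0.   1.11 0.09] F [0.8 0.3 0.3] w 1.004
shift cm [ 0.04 -0.02  7.3 ] turn [-0.002 -0.    -0.003] deg 0.2
```

```bash
python3 -m jog '[[[0,0,0,3.5,0,0,0],[0,0,0,7.2,0,0,0],[0,0,0,7.2,0,0,0],[0,0,0,7.2,0,0,0]]]' 40
python3 - <<'E'
from h import *
s=bot.read_camera("side")[:,:,::-1];crop(s,(180,110,310,230),5,"s1.png")
E
```

```text
time: 2.1
tool_pos: [0.563, 0.0365, 0.2649]
tcp_rot: [2.296, 2.144, 0.002]
wrist_force: [1.2, 0.8, 0.5]
width: 0.996
```

View pics/s1.png

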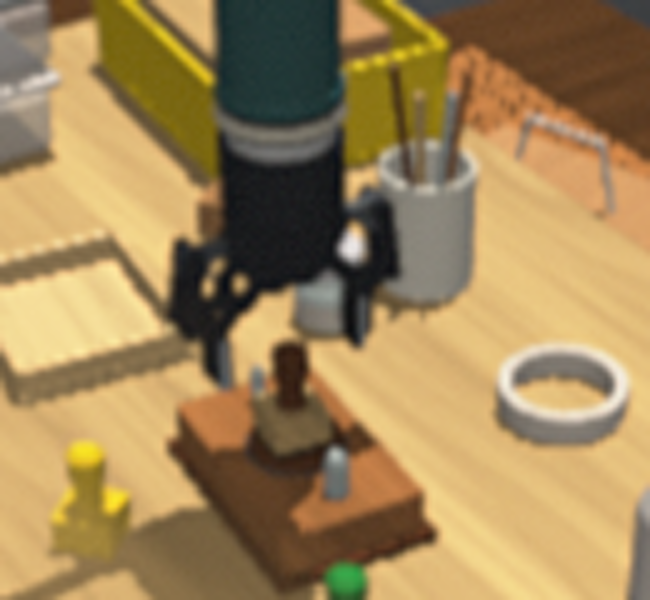

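The fingers straddle the brown knob (crop 290,370), so I'll close on it.

```bash
python3 -m jog '[[[1,0,0,0.2,0,0,0],[1,0,0,0.2,0,0,0],[1,0,0,0.2,0,0,0],[1,0,0,0.2,0,0,0],[1,0,0,0.2,0,0,0],[1,0,0,0.2,0,0,0],[1,0,0,0.2,0,0,0],[1,0,0,0.2,0,0,0]]]' 40;  python3 - <<'E'
from h import *
s=bot.read_camera("side")[:,:,::-1];crop(s,(180,110,310,230),5,"s2.png")
E
python3 plan.py .5625 .035 .107 -4
```

```text
time: 3.15
tool_pos: [0.5631, 0.0352, 0.2621]
tcp_rot: [2.297, 2.142, 0.001]
wrist_force: [1.1, -0.2, 3.8]
width: 0.273
t 3.2 grasp [0.5632 0.0352 0.107 ] jaw -4.0 q [ 0.02  0.19  1.98 -0.    0.98  0.09] F [ 0.3 -0.7  3.4] w 0.275
shift cm [-0.02 -0.06  0.  ] turn [ 0.001 -0.    -0.   ] deg 0.0
```

View pics/s2.png

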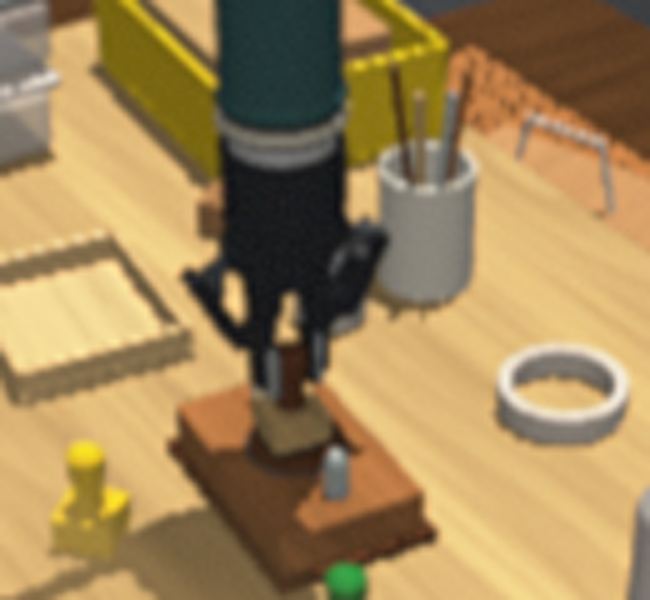

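The knob is held: opening is 0.273, about 23 mm. Lifting.

```bash
python3 -m jog '[[[1,0,0,-3,0,0,0],[1,0,0,-6,0,0,0],[1,0,0,-8,0,0,0],[1,0,0,-8,0,0,0],[1,0,0,-8,0,0,0]]]' 40; python3 plan.py .527 .2855 .187 -4
```

```text
time: 3.82
tool_pos: [0.5622, 0.0352, 0.3403]
tcp_rot: [-2.297, -2.141, 0.003]
wrist_force: [-0.6, -0.0, -1.1]
width: 0.273
t 3.83 grasp [0.5619 0.0352 0.1853] jaw -4.0 q [0.02 0.1  1.91 0.   1.13 0.09] F [-0.6 -0.  -1.1] w 0.273
shift cm [24.72 -5.27 -0.16] turn [-0.002  0.    -0.   ] deg 0.1
```

```bash
python3 -m jog '[[[1,4,-0.9,0,0,0,0],[1,8,-1.7,0,0,0,0],[1,12,-2.6,0,0,0,0],[1,16,-3.4,0,0,0,0],[1,20,-4.3,0,0,0,0],[1,23,-5,0,0,0,0],[1,24.7,-5.3,0,0,0,0],[1,24.7,-5.3,0,0,0,0],[1,24.7,-5.3,0,0,0,0],[1,24.7,-5.3,0,0,0,0]]]' 40; python3 plan.py .527 .2855 .065 -4;  python3 - <<'E'
from h import *
s=bot.read_camera("side")[:,:,::-1];crop(s,(130,70,290,210),5,"s3.png")
t=bot.read_camera("top")[:,:,::-1];crop(t,(120,150,290,250),4,"t3.png")
E
```

```text
time: 5.08
tool_pos: [0.5275, 0.2842, 0.3415]
tcp_rot: [2.299, 2.141, -0.001]
wrist_force: [-0.1, 0.2, -0.9]
width: 0.276
t 5.08 grasp [0.5275 0.2842 0.1865] jaw -4.1 q [ 0.45  0.17  1.84 -0.    1.13  0.52] F [-0.1  0.2 -0.9] w 0.276
shift cm [ 0.13 -0.06 12.15] turn [-0.     0.    -0.002] deg 0.1
```

View pics/s3.png

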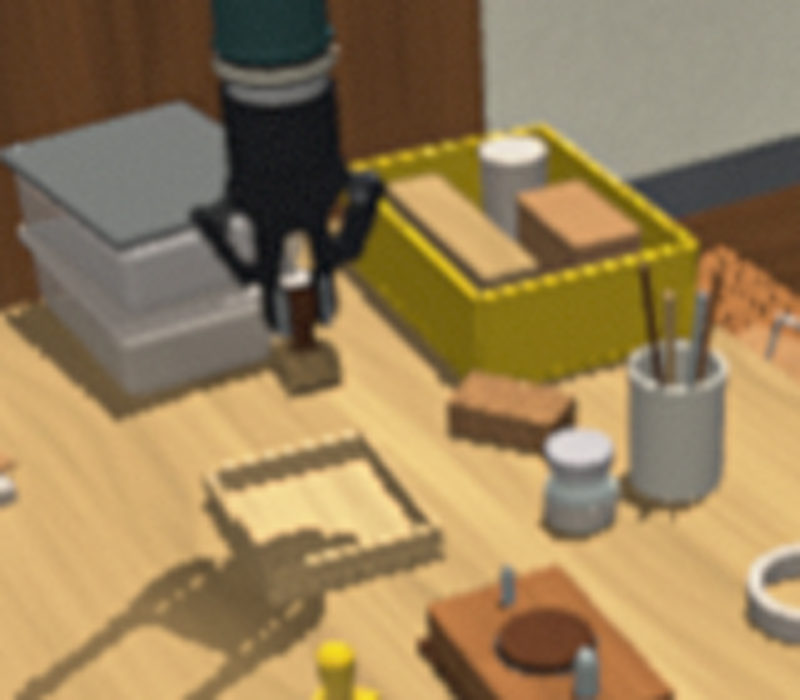

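View pics/t3.png

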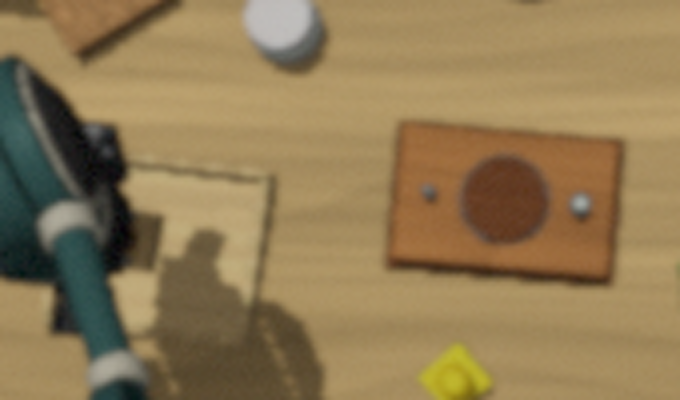

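The stamp hangs upright from the gripper over the tray, which is at side crop (320,520). The base and pad are now unobstructed in the top view. Lowering the stamp.

```bash
python3 -m jog '[[[1,0.1,0,3,0,0,0],[1,0.1,0,6,0,0,0],[1,0.1,0,9,0,0,0],[1,0.1,0,11,0,0,0],[1,0.1,0,11.7,0,0,0],[1,0.1,0,11.7,0,0,0],[1,0.1,0,11.9,0,0,0],[1,0.1,0,11.9,0,0,0]]]' 40; python3 plan.py .527 .2855 .065 -4;  python3 - <<'E'
from h import *
s=bot.read_camera("side")[:,:,::-1];crop(s,(130,90,270,220),5,"s4.png")
E
```

```text
time: 6.18
tool_pos: [0.5277, 0.2865, 0.2237]
tcp_rot: [2.297, 2.142, 0.003]
wrist_force: [0.8, 0.1, -1.7]
width: 0.277
t 6.17 grasp [0.5279 0.2867 0.0687] jaw -4.0 q [ 0.46  0.3   1.92 -0.    0.92  0.53] F [ 0.8  0.1 -1.7] w 0.277
shift cm [-0.11 -0.06  0.37] turn [ 0.001 -0.001 -0.   ] deg 0.1
```

View pics/s4.png

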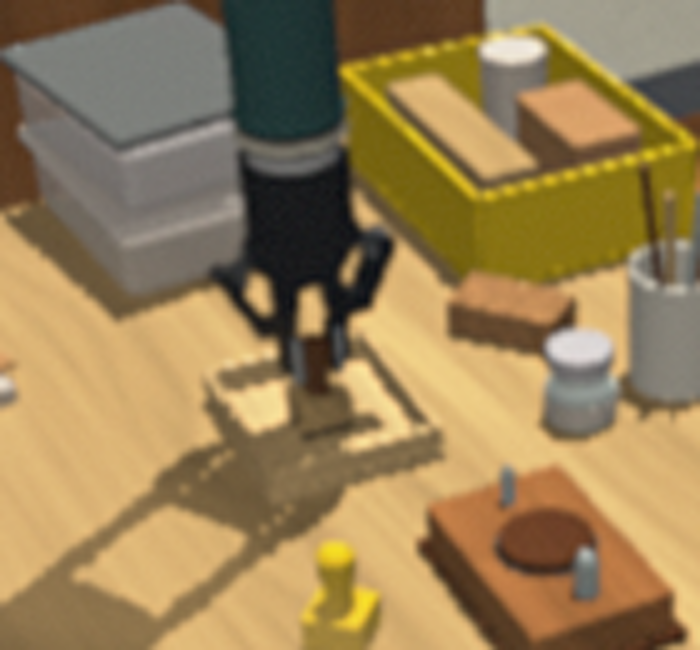

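```bash
python3 -m jog '[[[1,0,0,0.2,0,0,0],[1,0,0,0.3,0,0,0],[1,0,0,0.3,0,0,0]]]' 40; python3 plan.py .527 .2855 .065 -4
```

```text
time: 6.6
tool_pos: [0.5275, 0.2864, 0.2201]
tcp_rot: [2.298, 2.142, 0.001]
wrist_force: [-0.5, -0.1, 1.5]
width: 0.276
t 6.6 grasp [0.5276 0.2864 0.0651] jaw -4.0 q [0.46 0.3  1.93 0.   0.91 0.53] F [-0.5 -0.1  1.5] w 0.276
shift cm [-0.09 -0.04  0.01] turn [ 0. -0. -0.] deg 0.0
```

Contact: the z force rose from -1.7 to +1.5 N. Release and retreat.

```bash
python3 -m jog '[[[0.6,0,0,0,0,0,0],[0.4,0,0,0,0,0,0],[0,0,0,0,0,0,0],[0,0,0,0,0,0,0],[0,0,0,0,0,0,0],[0,0,0,-3,0,0,0],[0,0,0,-7,0,0,0],[0,0,0,-11,0,0,0],[0,0,0,-14,0,0,0],[0,0,0,-15,0,0,0],[0,0,0,-15,0,0,0]]]' 40; python3 plan.py .477 -.324 .2 27.9;  python3 - <<'E'
from h import *
s=bot.read_camera("side")[:,:,::-1];crop(s,(130,90,270,220),5,"s5.png")
E
```

```text
time: 7.98
tool_pos: [0.5273, 0.2863, 0.3698]
tcp_rot: [2.298, 2.142, 0.001]
wrist_force: [0.1, -0.4, -0.6]
width: 1.001
t 7.97 grasp [0.5274 0.2864 0.2148] jaw -4.0 q [ 0.46  0.15  1.81 -0.    1.18  0.53] F [ 0.1 -0.4 -0.6] w 1.001
shift cm [-61.24  -0.75   1.46] turn [ 0.001 -0.    -0.557] deg 31.9
```

View pics/s5.png

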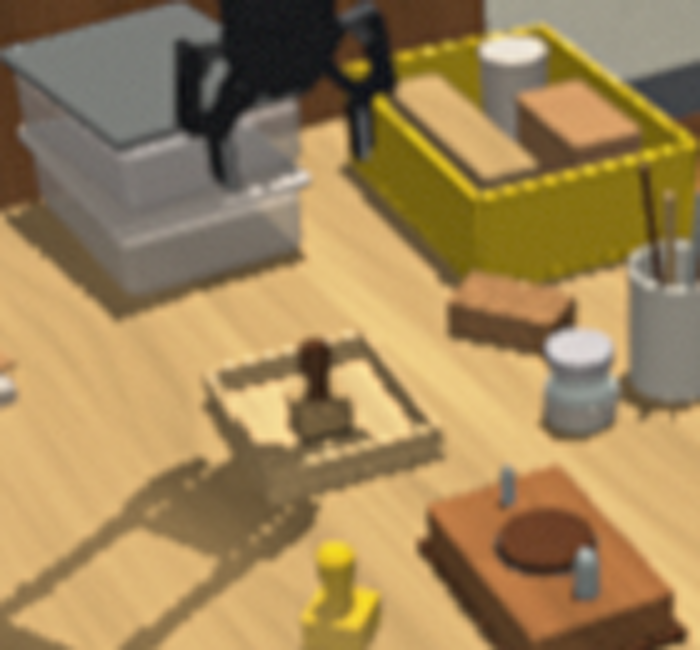

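The stamp stands free in the tray at crop (320,395). Next I'll move over the upper half.

```bash
python3 -m jog '[[[0,-61.2,-0.8,1.5,0,0,-0.557],[0,-61.2,-0.8,1.5,0,0,-0.557],[0,-61.2,-0.8,1.5,0,0,-0.557],[0,-61.2,-0.8,1.5,0,0,-0.557],[0,-61.2,-0.8,1.5,0,0,-0.557],[0,-61.2,-0.8,1.5,0,0,-0.557],[0,-61.2,-0.8,1.5,0,0,-0.557],[0,-61.2,-0.8,1.5,0,0,-0.557],[0,-61.2,-0.8,1.5,0,0,-0.557],[0,-61.2,-0.8,1.5,0,0,-0.557],[0,-61.2,-0.8,1.5,0,0,-0.557],[0,-61.2,-0.8,1.5,0,0,-0.557]]]' 60; python3 plan.py .477 -.324 .042 27.9
python3 - <<'E'
from h import *
t=bot.read_camera("top")[:,:,::-1];cv2.imwrite("pics/t6full.png",t);crop(t,(205,165,305,255),6,"t6.png")
E
```

```text
time: 9.52
tool_pos: [0.4759, -0.3232, 0.3526]
tcp_rot: [-1.62, -2.687, -0.001]
wrist_force: [0.4, 0.1, 0.0]
width: 0.997
t 9.53 grasp [ 0.4754 -0.3228  0.1976] jaw 27.8 q [-0.64  0.12  1.88  0.    1.15 -1.13] F [0.4 0.1 0. ] w 0.997
shift cm [-0.18  0.08 15.56] turn [-0.001 -0.004 -0.001] deg 0.2
```

View pics/t6.png

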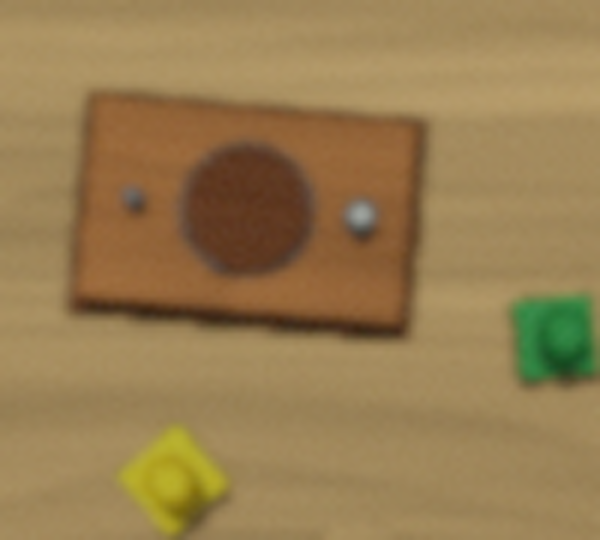

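The pad is unobstructed, centred at about crop (246,208), and both dowels are clear. Descending onto the rib.

```bash
python3 -m jog '[[[0,-0.1,0.1,4,0,0,0],[0,-0.1,0.1,8,0,0,0],[0,-0.1,0.1,12,0,0,0],[0,-0.1,0.1,14.5,0,0,0],[0,-0.1,0.1,15.3,0,0,0],[0,-0.1,0.1,15.3,0,0,0],[0,-0.1,0.1,15.3,0,0,0]]]' 60; python3 plan.py .477 -.324 .044 27.9
python3 - <<'E'
from h import *
s=bot.read_camera("side")[:,:,::-1];crop(s,(220,210,350,330),5,"s7.png")
E
```

```text
time: 10.45
tool_pos: [0.4787, -0.3241, 0.2032]
tcp_rot: [1.618, 2.69, -0.0]
wrist_force: [-0.5, -0.1, -0.4]
width: 0.999
t 10.45 grasp [ 0.4791 -0.3243  0.0482] jaw 27.9 q [-0.64  0.29  1.98  0.    0.87 -1.13] F [-0.5 -0.1 -0.4] w 0.999
shift cm [ 0.09 -0.15  0.42] turn [0.001 0.002 0.001] deg 0.2
```

View pics/s7.png

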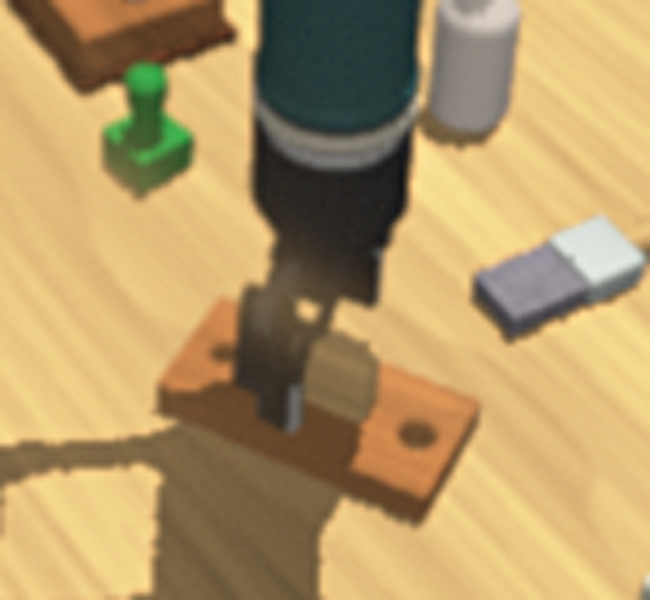

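The fingers straddle the rib, at crop (310,380). I'll lower 3 mm and close.

```bash
python3 -m jog '[[[0,0,-0.1,0.3,0,0,0],[0.5,0,-0.1,0.3,0,0,0],[1,0,-0.1,0.3,0,0,0],[1,0,-0.1,0.3,0,0,0],[1,0,-0.1,0.3,0,0,0],[1,0,-0.1,0.3,0,0,0],[1,0,-0.1,0.3,0,0,0],[1,0,-0.1,0.3,0,0,0],[1,0,-0.1,0.3,0,0,0],[1,0,-0.1,0.3,0,0,0]]]' 70; python3 plan.py .477 -.324 .044 27.9
```

```text
time: 11.75
tool_pos: [0.4771, -0.3246, 0.1989]
tcp_rot: [1.62, 2.691, -0.0]
wrist_force: [1.3, 0.2, 1.6]
width: 0.223
t 11.75 grasp [ 0.4772 -0.3247  0.0439] jaw 27.9 q [-0.64  0.29  1.99 -0.    0.86 -1.13] F [1.3 0.2 1.6] w 0.223
shift cm [ 0.06  0.02 -0.01] turn [0. 0. 0.] deg 0.0
```

Gripped at about 19 mm. Lifting.

```bash
python3 -m jog '[[[1,0,0,-4,0,0,0],[1,0,0,-8,0,0,0],[1,0,0,-12,0,0,0],[1,0,0,-15,0,0,0],[1,0,0,-16,0,0,0],[1,0,0,-16,0,0,0],[1,0,0,-16,0,0,0]]]' 70; python3 plan.py .5645 .0353 .204 -3.8;  python3 - <<'E'
from h import *
s=bot.read_camera("side")[:,:,::-1];crop(s,(220,130,370,260),5,"s8.png")
E
```

```text
time: 12.62
tool_pos: [0.4763, -0.324, 0.3563]
tcp_rot: [-1.618, -2.688, -0.001]
wrist_force: [-0.7, -0.4, -4.0]
width: 0.224
t 12.62 grasp [ 0.4758 -0.3236  0.2013] jaw 27.9 q [-0.64  0.12  1.87  0.    1.16 -1.13] F [-0.7 -0.4 -4. ] w 0.224
shift cm [27.62 24.61 -0.22] turn [-0.003 -0.003  0.553] deg 31.7
```

View pics/s8.png

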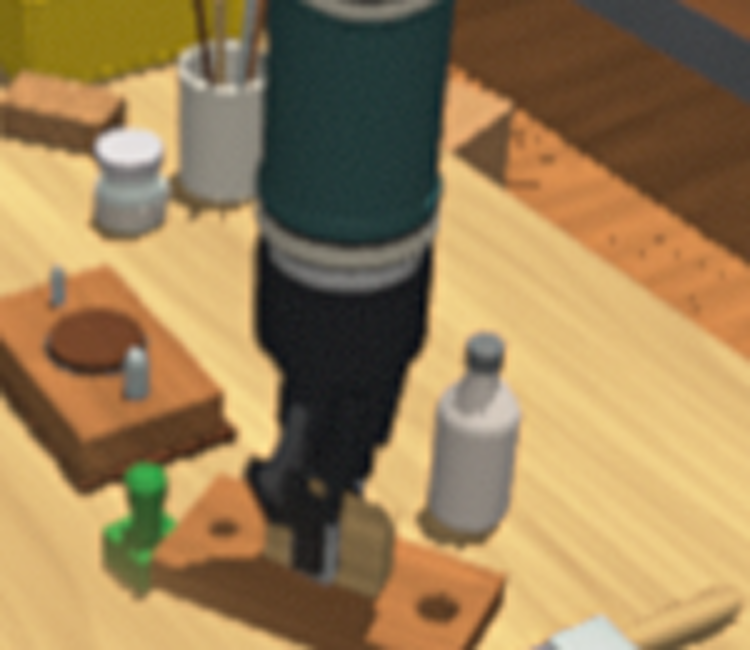

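```bash
python3 -m jog '[[[1,3,2.7,0,0,0,0.06],[1,6,5.3,0,0,0,0.12],[1,9,8,0,0,0,0.18],[1,12,10.7,0,0,0,0.24],[1,15,13.4,0,0,0,0.3],[1,18,16,0,0,0,0.36],[1,21,18.7,0,0,0,0.42],[1,24,21.4,0,0,0,0.48],[1,26.5,23.6,0,0,0,0.53],[1,27.6,24.6,0,0,0,0.553],[1,27.6,24.6,0,0,0,0.553],[1,27.6,24.6,0,0,0,0.553]]]' 70; python3 plan.py .5645 .0353 .124 -3.8
```

```text
time: 14.18
tool_pos: [0.5649, 0.0341, 0.3577]
tcp_rot: [-2.292, -2.147, 0.003]
wrist_force: [-1.0, 0.2, -2.5]
width: 0.227
t 14.18 grasp [0.5646 0.034  0.2027] jaw -3.8 q [ 0.02  0.09  1.89 -0.    1.16  0.08] F [-1.   0.2 -2.5] w 0.227
shift cm [ 0.12 -0.03  7.87] turn [-0.002  0.001  0.001] deg 0.1
```

```bash
python3 -m jog '[[[1,0.1,0,3,0,0,0],[1,0.1,0,6,0,0,0],[1,0.1,0,8,0,0,0],[1,0.1,0,8,0,0,0],[1,0.1,0,8,0,0,0]]]' 70; python3 plan.py .5645 .0353 .122 -3.8
python3 - <<'E'
from h import *
s=bot.read_camera("side")[:,:,::-1];cv2.imwrite("pics/s9f.png",s);crop(s,(180,120,310,240),6,"s9.png")
t=bot.read_camera("top")[:,:,::-1];cv2.imwrite("pics/t9f.png",t);crop(t,(195,150,295,240),7,"t9.png")
E
python3 plan.py .5645 .0353 .122 -3.8
```

```text
time: 14.8
tool_pos: [0.5657, 0.0349, 0.2795]
tcp_rot: [2.294, 2.146, 0.001]
wrist_force: [0.4, 0.5, -2.7]
width: 0.226
t 14.8 grasp [0.5659 0.0349 0.1245] jaw -3.8 q [ 0.02  0.17  1.96 -0.    1.01  0.08] F [ 0.4  0.5 -2.7] w 0.226
shift cm [ 0.03 -0.12  0.25] turn [ 0.001  0.    -0.   ] deg 0.1
t 14.9 grasp [0.5664 0.0352 0.1252] jaw -3.8 q [ 0.02  0.17  1.96 -0.    1.01  0.08] F [ 0.8  0.6 -3.2] w 0.227
shift cm [-0.   -0.15  0.32] turn [ 0.003 -0.    -0.   ] deg 0.2
```

View pics/s9.png

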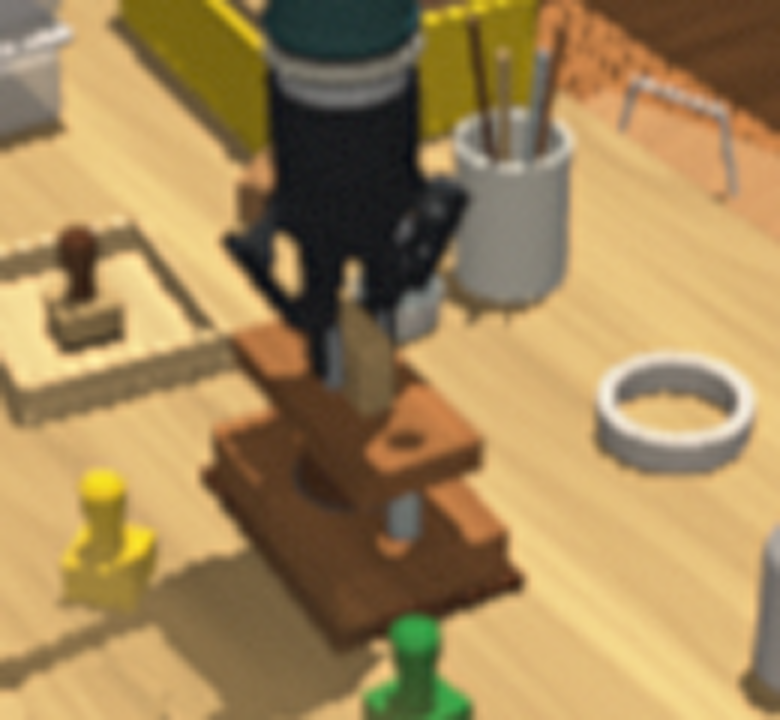

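View pics/t9.png

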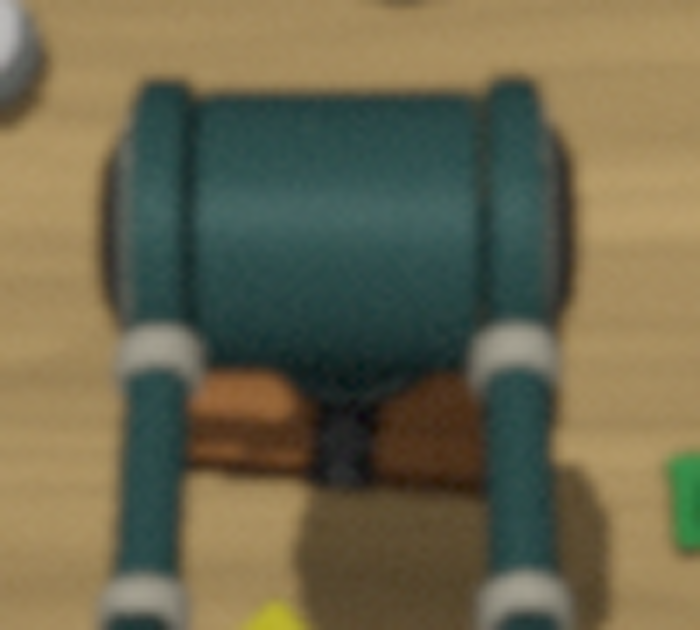

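Both views agree roughly: the board hovers over the dowels with the wide hole over the thick one. I'll measure the hole against the dowel in the same side camera so calibration bias cancels.

Run:
```python
from meas import *
a=cv2.imread("pics/s9f.png");b=cv2.imread("pics/side0.png")
for n,im,box in(("hole",a,(234,180,264,206)),("thick",b,(238,192,258,216)),("thin",b,(222,178,240,194))):
    u=up(im,box,16);cv2.imwrite(f"pics/z_{n}.png",u)
    H=hsv(u).astype(int)
    if n=="hole": m=H[...,2]<100
    else: m=(H[...,1]<70)
    m=m.astype(np.uint8)
    k,l,st,ce=cv2.connectedComponentsWithStats(m)
    for i in range(1,k):
        if st[i,4]>300:print(n,st[i],px(ce[i],box,16).round(2),"top/bot rows",px((0,st[i,1]),box,16)[1].round(2),px((0,st[i,1]+st[i,3]),box,16)[1].round(2))
h=np.hstack([cv2.resize(cv2.imread(f"pics/z_{n}.png"),(260,260)) for n in("hole","thick","thin")]);cv2.imwrite("pics/z.png",h)
```

```text
hole [    0     0   408   416 66748] [240.69 195.57] top/bot rows 179.53 205.53
hole [ 181   23   60   64 2285] [246.29 182.73] top/bot rows 180.97 184.97
hole [193 205  54  22 899] [247.31 193.01] top/bot rows 192.34 193.72
thick [   99   116    86   168 11330] [246.69 204.05] top/bot rows 198.78 209.28
thin [ 134   86   36   81 2434] [231.01 185.43] top/bot rows 182.91 187.97
```

View pics/z_hole.png

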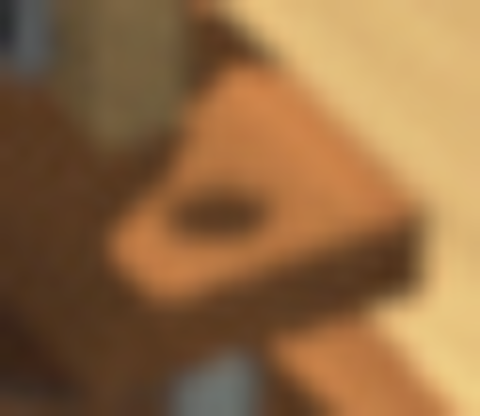

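View pics/z_thick.png

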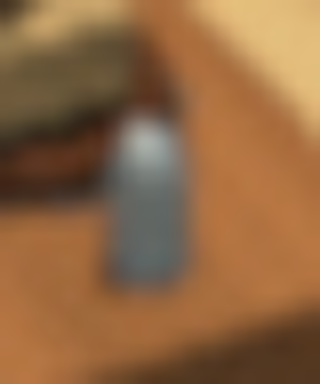

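View pics/z_thin.png

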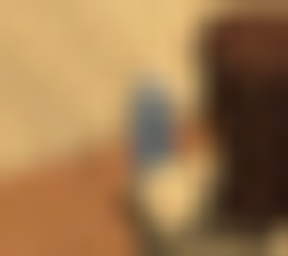

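Run:
```python
from meas import *
R,t=RT("side");C=-R.T@t;print("cam",C.round(3))
def c(p,b):return px(p,b,16)
B=(238,192)
top=c((148,110),B);bot=c((148,290),B)
P1=ray("side",[top],.07)[0];P2=ray("side",[bot],.04)[0]
d=(P1-C)[:2];d/=np.linalg.norm(d)
print("view dir",d.round(3))
a=P1[:2]-.004*d;b=P2[:2]+.008*d;th=(a+b)/2
print("thick from top edge",a.round(4),"from bottom edge",b.round(4))
T=ray("side",[c((151,78),(222,178))],.07)[0][:2]-.001*d
print("thin from top",T.round(4),"dist",np.linalg.norm(T-a),"ang",np.degrees(np.arctan2(-(T-a)[0],(T-a)[1])))
for z in(.098,.1005,.102):print("hole z",z,ray("side",[c((220,213),(234,180))],z)[0].round(4))
# current board expectation from tool: centre=grasp+( -.0007..)
```

```text
cam [ 0.033 -0.878  0.839]
view dir [0.526 0.851]
thick from top edge [ 0.5669 -0.0144] from bottom edge [ 0.5634 -0.0191]
thin from top [0.5715 0.0892] dist 0.10372926539437098 ang -2.5625624279973507
hole z 0.098 [ 0.5657 -0.0198  0.098 ]
hole z 0.1005 [ 0.5639 -0.0227  0.1005]
hole z 0.102 [ 0.5628 -0.0244  0.102 ]
```

Side camera says the hole is about 2 mm too far in +x/-y across the view. Pose and top camera say about 1.4 mm in +x. I'll correct 1.5 mm in -x (tool -y) and descend in stages while watching force.

```bash
python3 -m jog '[[[1,0,-0.15,0,0,0,0],[1,0,-0.15,0.8,0,0,0],[1,0,-0.15,1.3,0,0,0],[1,0,-0.15,1.6,0,0,0],[1,0,-0.15,1.6,0,0,0]]]' 70; python3 plan.py .5645 .0343 .084 -3.8
```

```text
time: 15.52
tool_pos: [0.5645, 0.0359, 0.2629]
tcp_rot: [2.293, 2.146, 0.003]
wrist_force: [4.1, 1.2, -3.8]
width: 0.225
t 15.53 grasp [0.5649 0.036  0.1079] jaw -3.8 q [0.02 0.19 1.98 0.   0.98 0.09] F [ 4.1  1.2 -3.8] w 0.225
shift cm [-0.16  0.    2.39] turn [ 0.002 -0.001  0.   ] deg 0.1
```

```bash
python3 -m jog '[[[1,0,0,0.3,0,0,0],[1,0,0,0.7,0,0,0],[1,0,0,0.7,0,0,0]]]' 70; python3 plan.py .5645 .0343 .084 -3.8
python3 - <<'E'
from h import *
s=bot.read_camera("side")[:,:,::-1];cv2.imwrite("pics/s10f.png",s);crop(s,(200,140,290,230),7,"s10.png")
E
```

```text
time: 15.9
tool_pos: [0.565, 0.0361, 0.2561]
tcp_rot: [2.293, 2.145, 0.006]
wrist_force: [6.1, 3.3, -2.8]
width: 0.225
t 15.9 grasp [0.5657 0.0363 0.1011] jaw -3.8 q [0.02 0.2  1.98 0.   0.96 0.09] F [ 6.1  3.3 -2.8] w 0.225
shift cm [-0.18 -0.05  1.71] turn [ 0.004 -0.002 -0.001] deg 0.3
```

View pics/s10.png

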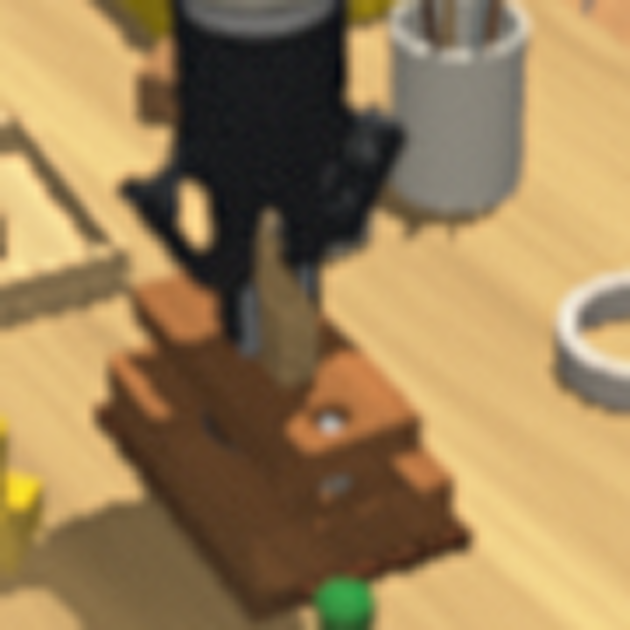

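The thick dowel's tip now shows inside the wide hole at crop (330,420). The dowels push the board toward +x/+y with about 6 and 3 N, so I'll yield that way.

```bash
python3 -m jog '[[[1,0.05,0.12,0,0,0,0],[1,0.05,0.12,0.2,0,0,0],[1,0.05,0.12,0.2,0,0,0]]]' 70; python3 plan.py .5645 .0343 .084 -3.8; python3 -c "
from workcell import bot;print(bot.read_state()['torque'])"
```

```text
time: 16.32
tool_pos: [0.5656, 0.0362, 0.2538]
tcp_rot: [2.293, 2.146, 0.003]
wrist_force: [5.0, 2.8, -1.7]
width: 0.227
t 16.32 grasp [0.5659 0.0363 0.0988] jaw -3.8 q [0.02 0.2  1.98 0.   0.96 0.09] F [ 5.   2.8 -1.7] w 0.227
shift cm [-0.2  -0.1   1.48] turn [ 0.002 -0.001 -0.   ] deg 0.1
[ 0.69801761 -0.99300968 -0.2343489 ]
```

The z-torque of -0.23 Nm with Fx of +5 N means the thin dowel is pushing its end toward +x. I'll turn slightly clockwise and shift a little.

```bash
python3 -m jog '[[[1,0.08,0.08,0,0,0,0.015],[1,0.08,0.08,0,0,0,0.015],[1,0.08,0.08,0.2,0,0,0.015],[1,0.08,0.08,0.2,0,0,0.015]]]' 70; python3 plan.py .5645 .0343 .084 -3.8; python3 -c "
from workcell import bot;print(bot.read_state()['torque'])"
```

```text
time: 16.82
tool_pos: [0.566, 0.0367, 0.2516]
tcp_rot: [2.309, 2.13, 0.0]
wrist_force: [4.3, 0.7, -1.4]
width: 0.22
t 16.82 grasp [0.5661 0.0367 0.0966] jaw -4.6 q [ 0.02  0.21  1.98 -0.    0.96  0.1 ] F [ 4.3  0.7 -1.4] w 0.22
shift cm [-0.25 -0.13  1.26] turn [ 0.     0.    -0.014] deg 0.8
[ 0.14816285 -1.0008784   0.25646859]
```

```bash
python3 -m jog '[[[1,0,0.1,0,0,0,-0.007],[1,0,0.1,0,0,0,-0.007],[1,0,0.1,0.3,0,0,-0.007],[1,0,0.1,0.3,0,0,-0.007]]]' 70; python3 plan.py .5645 .0343 .084 -3.8; python3 -c "
from workcell import bot;print(bot.read_state()['torque'])"
```

```text
time: 17.32
tool_pos: [0.5663, 0.0367, 0.2478]
tcp_rot: [-2.301, -2.137, 0.002]
wrist_force: [3.7, -0.2, -3.5]
width: 0.22
t 17.32 grasp [0.566  0.0366 0.0928] jaw -4.2 q [ 0.02  0.21  1.98 -0.    0.95  0.09] F [ 3.7 -0.2 -3.5] w 0.22
shift cm [-0.25 -0.16  0.88] turn [-0.002  0.    -0.008] deg 0.5
[ 0.12363511 -0.47658939  0.0482289 ]
```

```bash
python3 -m jog '[[[1,0,0.1,0.1,0,0,0],[1,0,0.1,0.3,0,0,0],[1,0,0.1,0.5,0,0,0],[1,0,0.1,0.6,0,0,0],[1,0,0.1,0.6,0,0,0]]]' 90; python3 plan.py .5645 .0343 .084 -3.8; python3 -c "
from workcell import bot;print(bot.read_state()['torque'])"
```

```text
time: 17.95
tool_pos: [0.5677, 0.0366, 0.2428]
tcp_rot: [-2.302, -2.137, 0.001]
wrist_force: [-3.9, -0.1, 4.0]
width: 0.223
t 17.95 grasp [0.5675 0.0366 0.0878] jaw -4.2 q [ 0.02  0.22  1.98 -0.    0.94  0.09] F [-3.9 -0.1  4. ] w 0.223
shift cm [-0.25 -0.3   0.38] turn [-0.001  0.    -0.008] deg 0.4
[-0.02410916  0.81613984  0.03934269]
```

```bash
python3 -m jog '[[[1,0,-0.05,0.1,0,0,0],[1,0,-0.05,0.3,0,0,0],[1,0,-0.05,0.4,0,0,0],[1,0,-0.05,0.4,0,0,0]]]' 90; python3 plan.py .5645 .0343 .084 -3.8; python3 -c "
from workcell import bot;print(bot.read_state()['torque'])"
```

```text
time: 18.45
tool_pos: [0.5676, 0.0366, 0.2391]
tcp_rot: [2.302, 2.138, 0.0]
wrist_force: [-4.1, -0.9, 6.4]
width: 0.222
t 18.45 grasp [0.5677 0.0366 0.0841] jaw -4.2 q [ 0.02  0.22  1.98 -0.    0.93  0.09] F [-4.1 -0.9  6.4] w 0.222
shift cm [-0.25 -0.29  0.01] turn [ 0.001  0.    -0.008] deg 0.4
[-0.11731247  0.85880366 -0.03277532]
```

```bash
python3 -m jog '[[[1,0,0,0.1,0,0,0],[1,0,0,0.2,0,0,0],[1,0,0,0.2,0,0,0]]]' 90; python3 plan.py .5645 .0343 .084 -3.8; python3 -c "
from workcell import bot;print(bot.read_state()['torque'])"
```

```text
time: 18.82
tool_pos: [0.5676, 0.0366, 0.2389]
tcp_rot: [2.302, 2.138, 0.0]
wrist_force: [-10.4, -0.2, 16.2]
width: 0.222
t 18.82 grasp [0.5677 0.0366 0.0839] jaw -4.2 q [ 0.02  0.22  1.98 -0.    0.93  0.09] F [-10.4  -0.2  16.2] w 0.222
shift cm [-0.25 -0.29 -0.01] turn [ 0.     0.    -0.008] deg 0.4
[-0.14590308  1.63597744 -0.02986389]
```

Seated: z stopped at 0.084 and Fz jumped to 16 N. I'll relieve the side load and add a bit of push.

```bash
python3 -m jog '[[[1,0,-0.1,0.05,0,0,0],[1,0,-0.12,0.1,0,0,0],[1,0,-0.12,0.1,0,0,0],[1,0,-0.12,0.1,0,0,0]]]' 90; python3 plan.py .5645 .0343 .084 -3.8
python3 - <<'E'
from h import *
print(bot.read_state()['torque'])
s=bot.read_camera("side")[:,:,::-1];cv2.imwrite("pics/s11f.png",s);crop(s,(140,140,290,240),5,"s11.png")
E
```

```text
time: 19.32
tool_pos: [0.5672, 0.0366, 0.2389]
tcp_rot: [2.301, 2.136, 0.003]
wrist_force: [-8.3, -1.3, 20.3]
width: 0.222
t 19.32 grasp [0.5676 0.0366 0.0839] jaw -4.2 q [ 0.02  0.22  1.99 -0.    0.93  0.09] F [-8.3 -1.3 20.3] w 0.222
shift cm [-0.25 -0.25 -0.01] turn [ 0.003  0.    -0.008] deg 0.5
[-0.19875556  1.7927873  -0.01828583]
```

View pics/s11.png

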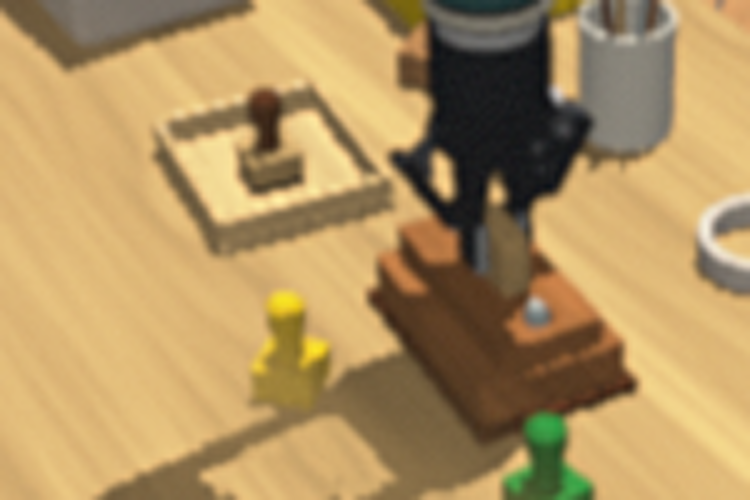

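```bash
python3 -m jog '[[[1,0,-0.15,0,0,0,0],[1,0,-0.15,0.05,0,0,0],[1,0,-0.15,0.05,0,0,0],[1,0,-0.15,0.05,0,0,0],[1,0,-0.15,0.05,0,0,0],[1,0,-0.15,0.05,0,0,0]]]' 90; python3 plan.py .5645 .0343 .084 -3.8
python3 - <<'E'
from h import *
print(bot.read_state()['torque'])
s=bot.read_camera("side")[:,:,::-1];cv2.imwrite("pics/s12f.png",s);crop(s,(205,160,285,235),8,"s12.png")
E
```

```text
time: 20.12
tool_pos: [0.5667, 0.0367, 0.2389]
tcp_rot: [2.299, 2.135, 0.006]
wrist_force: [-4.7, -1.8, 19.3]
width: 0.223
t 20.12 grasp [0.5675 0.0366 0.0839] jaw -4.2 q [ 0.02  0.22  1.99 -0.    0.93  0.1 ] F [-4.7 -1.8 19.3] w 0.223
shift cm [-0.25 -0.2  -0.01] turn [ 0.006  0.    -0.008] deg 0.5
[-0.23408728  1.5003137  -0.03481343]
```

View pics/s12.png

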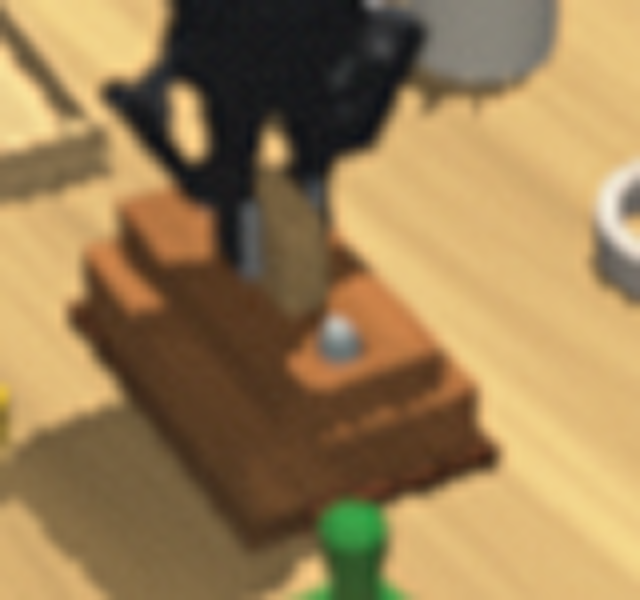

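The board sits flush on the block with the thick dowel's tip through the wide hole at crop (338,340). The grasp height of 0.0839 is about 0.040 + 0.044, and the load is a steady 19 N. Handing in.

```bash
python3 -c "
from workcell import bot
print(bot.finish_job())
s=bot.read_state();print(s['time'],s['tool_pos'],s['wrist_force'],s['width'])"
```

```text
the job is handed in; nothing more can be done
None
the job is handed in; nothing more can be done
```

I stood the brown-knobbed stamp upright in the tray and let go of it. I then fitted the upper half over both dowels, thick dowel in the wide hole, and handed the job in at about 20 s while holding it pressed shut.

- **Press closed:** z stopped at a grasp height of 0.0839 m, which matches block height 0.040 plus grip 0.044. The push was a steady 19 N upward against the spring. The side picture shows the halves flush and the thick dowel's tip standing out of its hole.
- **Grip:** the rib was still held, with the opening at about 19 mm.
- **Stamp:** the side picture after seating the board shows it upright in the tray and untouched.
- **What disagreed:** my camera estimate of the press was about 2–3 mm off in x, so I corrected position and yaw by force feedback during insertion. About 5 N of side load and a slight tilt (about 0.5 degrees) remained at the end.
- **Not checked:** I could not see the thin dowel directly after closing, and the gripper hid the top view. I did not measure the bystanders again; none looked moved in the side pictures.

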